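# Tighten the window ring of a viewing cell with the two-pin spanner

## Task

The retaining ring in the viewing cell's bore is loose. Take the two-pin spanner out of its rest, find the ring's two holes with the pins and turn the ring clockwise until it comes up firmly against its stop, pressing and tightening only gently; then put the spanner back down into its rest, upright, and let go. Leave the other things on the bench alone.

Things in the scene. Friction and masses are not known exactly. Their poses are not given: they have to be found in the camera images.
- viewing_cell: Viewing cell fixed to the bench: aluminium block 100 x 100 x 42 mm, a brass hose barb out of its +y and -y sides (76 mm from the origin). In its top an upright bore of 60 mm diameter; 10 mm down in the bore lies the retaining ring. Origin: on the bore's axis at bench level, z up.
- ring_face (a point): Centre of the dark steel ring's flat face, 32 mm above the bench; axes fixed to the cell. Ring 8 mm thick, two through holes of 8.5 mm diameter, 19 mm either side of the axis. Ring angle unmeasured: at first the line of its holes is within 0.51 rad of the cell's x axis. It turns stiffly (0.1-0.2 N m), to a hard stop 0.25 to 0.7 rad clockwise from above, unmarked; 0.5 N m there is ample, 1.2 N m too much.
- pin_spanner: Two-pin spanner, 150-240 g, upright in its rest. Steel head 57 mm across, its foot bevelled to 53 mm over 4 mm; below it two 6 mm pins, 6 mm long, on its x axis 19 mm either side of the centre. On an 18 mm stem a black grip block, 50 mm along x, 18 mm across y (grip it so), 38 to 78 mm above the origin. Origin: on the axis in the plane of the head's underside, z up to the grip.
- pin_tips (a point): Point on the spanner's axis, level with the tips of its two pins, 6 mm below the head's underside; it moves with the head. The head is sprung: pressed down, the grip slides up to 7 mm towards the head (2.4 N to start it, 0.6 N more per mm), and springs the pins into the holes when they meet; the head does not turn in the grip.
- spanner_rest: Rest fixed to the bench: black plastic block 84 x 84 x 22 mm with a round pocket of 60 mm diameter in its top, 8 mm deep, over a through hole of 47 mm diameter. The spanner's head stands on the pocket's ledge 14 mm above the bench, at any angle about the upright, its pins hanging in the hole. Origin: centre of the underside, z up.
- window (a joint): Gap under the window glass in m, as a measure of the ring: 0.3 mm for each rad that the ring is still short of its stop, 0 with the ring home (0.07 to 0.21 mm at the start). The reading's noise is many times the gap.
- white_lid: Bystander: white screw lid lying open side up, 70 mm across, 16 mm high. Origin: centre of its underside.
- syringe: Bystander: syringe lying on the bench, 115 mm long along its y, 29 mm high. Origin: middle of its underside.
- sample_vial: Bystander: small white-capped sample vial standing upright, 25 mm across, 67 mm high. Origin: centre of its underside.
- amber_jar: Bystander: small brown screw jar standing behind the cell, 49 mm across, 76 mm high. Origin: centre of its underside.
There are look-alikes about, which are no part of the job. What is shaped like the pin_spanner but green or yellow is not meant.

How it is judged:
By the outcome, as a careful person would: the job done as asked, in the order asked, and still so for the second after the job is handed in, with the robot touching nothing.
It also fails if it takes over 61 s, if anything falls off the work surface, if the arm or the gripper's body presses on something with over 40 N, if the wrist force passes 120 N, or if a joint passes its speed limit or range.

## Robot

A 6-joint arm with a two-finger parallel gripper is mounted at the origin on a cart in front of the work surface, level with it; the furniture and walls round the work are solid. World frame = base frame: x ahead of the robot, y to its left, z up, the work surface at z = 0. Lengths are in m, angles in rad, forces in N, time in s.
With the tool pointing down it reaches from about 0.3 to 0.875 m from the base axis. Payload 6.4 kg.
Tool frame: the origin (TCP) lies between the finger pads; the fingertips stand 19 mm ahead of it and the grasp point (between the pads) is the TCP (ctrl.tips_ahead is the z of the fingertips in the tool frame, in m); z points along the fingers, y is the line along which they close (so a half turn about z gives the same grasp; the last joint's range is limited). The gripper opens to 85 mm and grips with 20 to 120 N. Pads are 22 mm wide; open, the fingers measure 114 mm over their backs; the gripper's body (76 mm by 85 mm) begins 54 mm behind the grasp point. The pads swing forward as they close: fully open they stand 13 mm farther back than shut.
Start: joints at [0.977, 0.181, 1.607, -0, 1.354, -0.206], TCP at [0.217, 0.532, 0.25] pointing down, gripper open.
Joint ranges: [-2.99, 2.99], [-0.89, 2.07], [0.3, 2.58], [-1.14, 4.28], [0, 2.63], [-3.12, 3.12]. Speed limits (rad/s): [2.57, 2.57, 3.01, 3.14, 3.14, 3.14].

## Interface

Orientations are given as a unit quaternion [w, x, y, z].
In Python, from bench import readout, vision, ctrl gives the robot as it stands.
- The arm moves only by the tool play_rows, never from a script. Its arguments are lists of equal length, an entry for each row: "xyz": the shift along the tool's x, y, z in mm, a list of three; "rot": the turn, a rotation vector about the tool's x, y, z in rad, a list of three; "grip": the opening, from 0 (shut) to 1 (fully open). In form: {"xyz": [[x, y, z], ...], "rot": [[rx, ry, rz], ...], "grip": [grip, ...]}. A call has exactly 10 rows; each row is the pose to reach, as a shift and turn from the pose commanded when the call began, along the tool's axes at that moment; what a row does not reach only later rows make up. A row lasts 1/8 s, in which the tool goes at most 62.5 mm and 10.7 degrees, less where a joint would pass 70% of its speed; a pose out of reach is approached as far as the arm can. A call with a gripper value outside its range is refused whole. The fingers move at their own pace and stop on an object; the grip force is fixed at half the most. Time passes only in rows, so rows that repeat a pose let the fingers close, or fill a call up. It gives the time, the measured TCP pose, the force, the opening and the grip force at its end, in the units of the state.
- readout.get_obs(): the state, without advancing time (a new reading comes with each control period).
- vision.camera(name): name is "scene" or "top" or "wrist"; returns a dict with "color" (480x640x3 uint8, red, green, blue), "depth" (480x640 float32, m along the optical axis (not along the pixel's ray), 0 where there is no reading), "camera_matrix" (3x3 intrinsics, pixels), "extrinsics" (4x4, takes a point from camera to world coordinates); the wrist camera has in their place "hand_eye" (4x4, takes a point from camera to tool coordinates, whose origin is the TCP and whose axes are the flange's). Camera axes: x right, y down, z forward; pixel columns grow to the right and rows downward; lengths in m; the calibration is good to about 2 mm. A picture is of the moment at which its call begins: read the wrist's pose just before it.
- ctrl.hand_in(): hands the job in; it is judged then, once.
The state is a dict: "time_s": time; "q": joint angles; "dq": joint speeds; "joint_efforts": joint torques, N m; "eef_pos": TCP position; "eef_rot": TCP orientation; "wrist_force": force on the tool from outside, world axes, zero at the start; "torque": the same for the moment, N m; "opening": opening from 0.0 (shut) to 1.0 (fully open); "grasp_force": force on a finger pad.
Only numpy, scipy, OpenCV 4.12 (cv2) and the standard library are available. Lean on these libraries where they do the work, as an engineer would, in place of code of your own. Each camera call takes 0.05 s, during which the arm holds its last target. There are 200 camera calls.

## Working session

There is one attempt and no reset: what is moved stays moved. The work goes in short steps, Python scripts to look and compute and a tool call to move; the robot and the scene stay as the last step left them, time stands still between calls to the robot, and variables do not carry over. Pictures are saved under pics/ and viewed, at most 10 in all, crops included, and the job is handed in when it is done.

Besides the shell and the picture viewer there is one more tool, called after "Emit:" as name(argument=value, ...) on one line, values as JSON. play_rows: Moves the arm, as the interface text tells. Its arguments: {"type":"object","properties":{"xyz":{"type":"array","items":{"type":"array","items":{"type":"number"}}},"rot":{"type":"array","items":{"type":"array","items":{"type":"number"}}},"grip":{"type":"array","items":{"type":"number"}}},"required":["xyz","rot","grip"]}

```bash
mkdir -p pics; ls; python3 - <<'E'
from bench import readout, vision, ctrl
import cv2,numpy as np
o=readout.get_obs();print(o)
ims=[]
for n in("scene","top"):
    c=vision.camera(n);np.savez(n+'.npz',**c);ims.append(c)
    cv2.imwrite(f'pics/{n}.png',c['color'][:,:,::-1]);print(c['camera_matrix'],c['extrinsics'])
E
```

```text
pics
{'time_s': 0.0, 'q': array([ 9.76713291e-01,  1.81584147e-01,  1.60802310e+00, -2.42548516e-05,
        1.35379878e+00, -2.06306167e-01]), 'dq': array([ 1.44913572e-08, -2.68425965e-05, -1.00566695e-03,  6.66014998e-05,
       -7.78214077e-04,  3.32576535e-04]), 'joint_efforts': array([ 5.17510380e-04, -4.44866252e+01, -3.51333225e+01, -3.96627756e-04,
        9.10807023e-03,  6.98027534e-06]), 'eef_pos': array([0.21711559, 0.53186033, 0.2493526 ]), 'eef_rot': array([-3.42337640e-04,  1.92673265e-01,  9.81262549e-01, -8.39657542e-04]), 'wrist_force': array([ 0.13708541,  0.16336343, -0.51464043]), 'torque': array([ 0.00458426, -0.02875968, -0.05223503]), 'grasp_force': 0.0, 'opening': 1.0022327557201485}
[[602.6192165    0.         315.42712283]
 [  0.         602.6192165  236.9599817 ]
 [  0.           0.           1.        ]] [[ 0.58254041 -0.36078235  0.72834248 -0.29680302]
 [-0.81258837 -0.23797626  0.53204082 -0.63318746]
 [-0.01862272 -0.90177791 -0.43179833  0.5454375 ]
 [ 0.          0.          0.          1.        ]]
[[463.65665346   0.         316.82164096]
 [  0.         463.65665346 244.38968474]
 [  0.           0.           1.        ]] [[ 0.008033   -0.9904889   0.13735799  0.38113638]
 [-0.99994193 -0.00894343 -0.00601226 -0.04711491]
 [ 0.00718353 -0.13730172 -0.99050322  1.05986312]
 [ 0.          0.          0.          1.        ]]
```

View pics/scene.png

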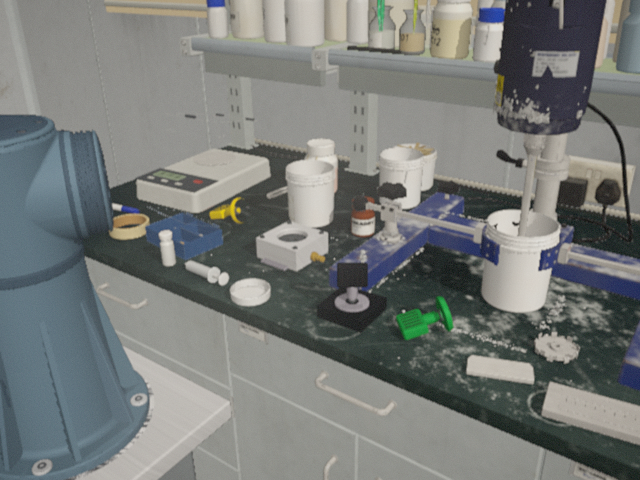

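View pics/top.png

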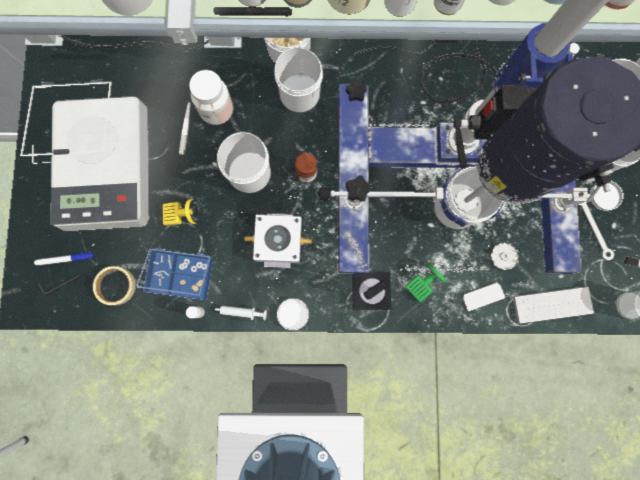

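The scene view shows the black spanner in its rest at (352,290) and the cell at (292,245). In the top view the rest is at (372,291), the spanner grip runs diagonally, and the cell's bore is at (278,237). Next I'll turn these into positions.

```bash
cat > h.py <<'E'
import numpy as np,cv2
from bench import readout,vision,ctrl
from scipy.spatial.transform import Rotation as R
def T_tcp(o):
    T=np.eye(4);q=o['eef_rot'];T[:3,:3]=R.from_quat([q[1],q[2],q[3],q[0]]).as_matrix();T[:3,3]=o['eef_pos'];return T
def ray(c,E,px,z):
    px=np.atleast_2d(px).astype(float);K=c['camera_matrix']
    d=np.c_[(px-[K[0,2],K[1,2]])/[K[0,0],K[1,1]],np.ones(len(px))]@E[:3,:3].T
    return E[:3,3]+d*((z-E[2,3])/d[:,2])[:,None]
def wrist(name=None):
    o=readout.get_obs();T=T_tcp(o);c=vision.camera('wrist')
    if name: cv2.imwrite('pics/'+name,c['color'][:,:,::-1])
    return o,T,c,T@c['hand_eye']
def togo(T,target,yaw=None):
    "shift mm in tool axes to the world TCP target; turn about tool z so that tool y has world angle yaw"
    d=T[:3,:3].T@(np.array(target)-T[:3,3])*1000
    r=None
    if yaw is not None:
        a=np.arctan2(T[1,1],T[0,1]);r=-((yaw-a+np.pi/2)%np.pi-np.pi/2)
    return d.round(1),r
E
python3 - <<'E'
from h import *
c=dict(np.load('top.npz'));E=c['extrinsics']
# depth-based: points of grip block, rest, cell
K=c['camera_matrix'];v,u=np.mgrid[:480,:640];d=c['depth']
P=np.stack([(u-K[0,2])/K[0,0]*d,(v-K[1,2])/K[1,1]*d,d],-1)@E[:3,:3].T+E[:3,3]
def box(u0,u1,v0,v1,z0,z1,n):
    m=np.zeros(d.shape,bool);m[v0:v1,u0:u1]=1;m&=(P[...,2]>z0)&(P[...,2]<z1)&(d>0)
    q=P[m][:,:2].astype(np.float32)
    print(n,m.sum(),P[m].mean(0).round(4),cv2.minAreaRect(q))
box(345,400,265,315,.075,.105,'grip')
box(345,400,265,315,.015,.03,'rest')
box(248,306,205,270,.036,.05,'cell')
box(310,480,160,300,.10,.5,'stand')
m=(v>160)&(v<300)&(u>310)&(u<480)&(P[...,2]>.1);print(P[m].min(0),P[m].max(0))
print('bore ctr',ray(c,E,[278,237],.032),'grip',ray(c,E,[372,291],.092))
c=dict(np.load('scene.npz'))
E
python3 - <<'E'
import cv2,numpy as np
c=np.load('top.npz')['color'][:,:,::-1]
cv2.imwrite('pics/crop.png',cv2.resize(c[190:320,230:420],None,fx=4,fy=4,interpolation=cv2.INTER_CUBIC))
E
```

```text
grip 213 [ 0.4214 -0.175   0.0905] ((0.42164698243141174, -0.17593920230865479), (0.018288549035787582, 0.04981134086847305), 34.70158767700195)
rest 1155 [ 0.4215 -0.1744  0.022 ] ((0.42259812355041504, -0.1679360270500183), (0.0824812576174736, 0.10039864480495453), 0.46474286913871765)
cell 1473 [0.536  0.0363 0.0421] ((0.5367379188537598, 0.0362524576485157), (0.10005521774291992, 0.10049775242805481), 87.98515319824219)
stand 2020 [ 0.6181 -0.2414  0.133 ] ((0.6203566789627075, -0.2210376113653183), (0.3414527177810669, 0.11936946958303452), 88.11988830566406)
[ 0.38113638 -0.39350822  0.10004549] [ 0.67578212 -0.04711491  1.05986312]
bore ctr [[0.53961285 0.03380596 0.032     ]] grip [[ 0.41850482 -0.16856077  0.092     ]]
```

View pics/crop.png

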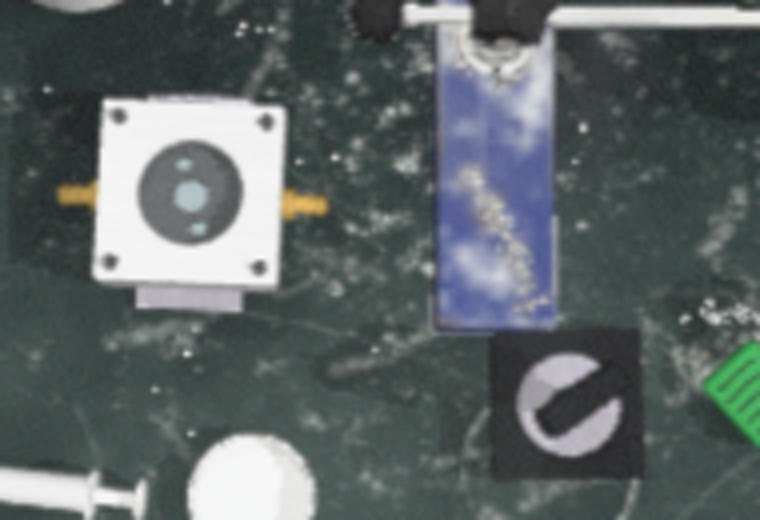

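The crop shows the ring's holes at (184,164) and (198,229), so their line is about 12° from world x. The black grip runs diagonally at (580,400). I'll look at the cell with the wrist camera first, then go to the spanner.

```bash
python3 - <<'E'
from h import *
c=dict(np.load('top.npz'));E=c['extrinsics']
K=c['camera_matrix'];v,u=np.mgrid[:480,:640];d=c['depth']
P=np.stack([(u-K[0,2])/K[0,0]*d,(v-K[1,2])/K[1,1]*d,d],-1)@E[:3,:3].T+E[:3,3]
print('rail',P[262,355],P[240,355], P[200,357],P[192,330])
o=readout.get_obs();T=T_tcp(o);w=vision.camera('wrist');print(w['hand_eye'],w['camera_matrix'])
print(togo(T,[.51,.035,.27],np.deg2rad(34.7)),T)
E
```

```text
rail [ 0.48359143 -0.13761991  0.04436078] [ 0.53224984 -0.13760514  0.04632403] [ 0.6095777  -0.13717081  0.1017513 ] [ 0.62495373 -0.07977588  0.10729541]
[[-4.65055883e-04 -9.59649839e-01 -2.81197386e-01  7.04591021e-02]
 [ 9.99998544e-01  1.53130095e-05 -1.70609812e-03  6.26197657e-04]
 [ 1.64156277e-03 -2.81197770e-01  9.59648435e-01 -1.21776839e-01]
 [ 0.00000000e+00  0.00000000e+00  0.00000000e+00  1.00000000e+00]] [[382.63389546   0.         319.63376149]
 [  0.         382.63389546 241.66165313]
 [  0.           0.           1.        ]]
(array([-459. , -349.3,  -20.1]), np.float64(0.5773712728492408)) [[-9.25744591e-01  3.78148348e-01 -8.82978557e-04  2.17171995e-01]
 [ 3.78149249e-01  9.25743687e-01 -1.33123671e-03  5.31906159e-01]
 [ 3.14006861e-04 -1.56628287e-03 -9.99998724e-01  2.49457864e-01]
 [ 0.00000000e+00  0.00000000e+00  0.00000000e+00  1.00000000e+00]]
```

Emit:
play_rows(xyz=[[-45,-35,-2],[-92,-70,-4],[-138,-105,-6],[-184,-140,-8],[-230,-175,-10],[-276,-210,-12],[-322,-245,-14],[-368,-280,-16],[-414,-315,-18],[-459,-349,-20]], rot=[[0,0,0.06],[0,0,0.12],[0,0,0.18],[0,0,0.24],[0,0,0.3],[0,0,0.36],[0,0,0.42],[0,0,0.48],[0,0,0.54],[0,0,0.577]], grip=[0.6,0.6,0.6,0.6,0.6,0.6,0.6,0.6,0.6,0.6])

```text
time_s: 1.4
eef_pos: [0.511, 0.0338, 0.2703]
eef_rot: [-0.0, 0.465, 0.885, 0.0]
wrist_force: [0.1, 1.3, -0.1]
opening: 0.598
grasp_force: 0.0
```

```bash
python3 - <<'E'
from h import *
o,T,c,E=wrist('w1.png');np.savez('w1.npz',T=T,E=E,**c)
print(o['time_s'],o['eef_pos'],o['dq'].round(3),togo(T,[.4216,-.176,.20],np.deg2rad(34.7)))
E
```

```text
1.4 [0.51097812 0.03379884 0.27027751] [-0.73   0.423 -0.455  0.004  0.029 -0.441] (array([-121.9, -192.7,   70.2]), np.float64(-0.0015634648498863424))
```

View pics/w1.png

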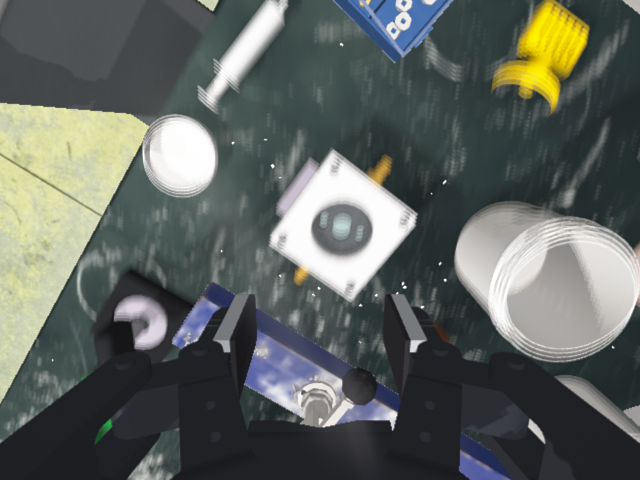

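The wrist view shows the cell in the middle with its bore at (341,228), but it is blurred because the arm was still moving. I'll take it again once it settles and measure the bore and holes.

```bash
cat > ring.py <<'E'
from h import *
def measure(c,E,save=None):
    g=cv2.cvtColor(c['color'],cv2.COLOR_RGB2GRAY)
    # bore: dark blob with depth near ring; use points by depth 
    K=c['camera_matrix'];v,u=np.mgrid[:480,:640];d=c['depth']
    P=np.stack([(u-K[0,2])/K[0,0]*d,(v-K[1,2])/K[1,1]*d,d],-1)@E[:3,:3].T+E[:3,3]
    near=np.hypot(P[...,0]-.537,P[...,1]-.036)<.075
    top=near&(abs(P[...,2]-.042)<.004)&(g>110)
    (x,y),sz,a=cv2.minAreaRect(P[top][:,:2].astype(np.float32));print('block',round(x,4),round(y,4),sz,a,'z',np.median(P[top][:,2]))
    near=np.hypot(P[...,0]-.537,P[...,1]-.036)<.027
    print('ring z',np.median(P[near&(g<110)][:,2]))
    # bore rim at top plane: dark contour within white block
    m=((g<130)*255).astype(np.uint8)
    cs,_=cv2.findContours(m,cv2.RETR_EXTERNAL,cv2.CHAIN_APPROX_NONE)
    return g,P
E
python3 - <<'E'
from ring import *
for i in range(3): o,T,c,E=wrist()
print(o['eef_pos'],o['dq'].round(3),togo(T,[.4216,-.176,.20],np.deg2rad(34.7)))
np.savez('w1.npz',T=T,E=E,**c)
g,P=measure(c,E)
cv2.imwrite('pics/w2.png',cv2.resize(c['color'][150:300,250:450,::-1],None,fx=4,fy=4,interpolation=cv2.INTER_CUBIC))
E
```

```text
[0.51109263 0.03340791 0.26993937] [ 0.057 -0.025  0.037  0.016  0.012  0.012] (array([-122. , -192.3,   70. ]), np.float64(-0.003863418855288625))
block 0.5385 0.0338 (0.10008586943149567, 0.10062067955732346) 88.16321563720703 z 0.040160817034146784
ring z 0.3039587281448841
```

View pics/w2.png

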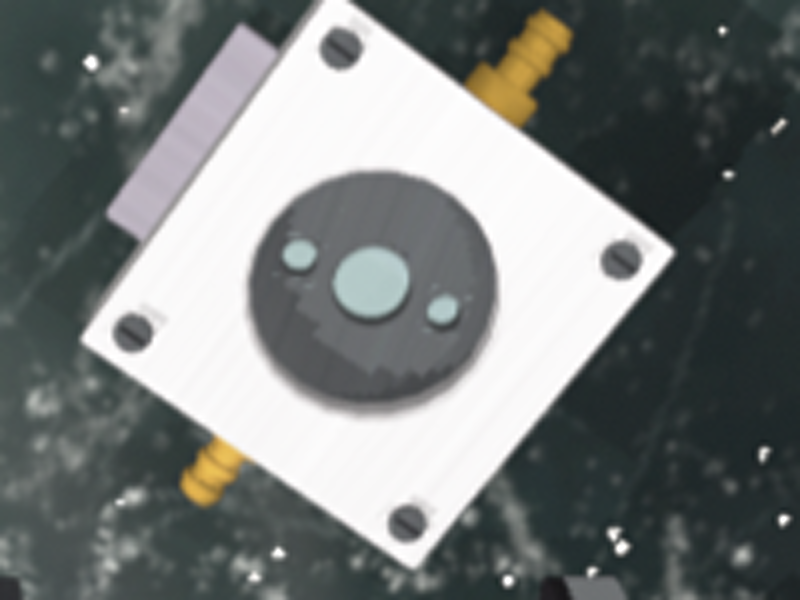

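The crop shows the ring clearly: bore rim centred near (373,290), holes at (300,254) and (442,310).

```bash
python3 - <<'E'
from h import *
w=dict(np.load('w1.npz'));E=w['E']
f=lambda x,y:(250+(x+.5)/4-.5,150+(y+.5)/4-.5)
h=ray(w,E,[f(300,254),f(442,310)],.032);print(h.round(4),h.mean(0).round(4),np.degrees(np.arctan2(*(h[0]-h[1])[[1,0]])),np.linalg.norm(h[0]-h[1]))
g=cv2.cvtColor(w['color'],cv2.COLOR_RGB2GRAY)
m=((g<170)*255).astype(np.uint8)
cs,_=cv2.findContours(m,cv2.RETR_LIST,cv2.CHAIN_APPROX_NONE)
for k in cs:
    A=cv2.contourArea(k)
    if 1500<A<5000:
        P=ray(w,E,k[:,0],.042)[:,:2].astype(np.float32)
        print(A,cv2.fitEllipse(P))
E
```

```text
[[0.5189 0.0312 0.032 ]
 [0.5551 0.0393 0.032 ]] [0.537  0.0353 0.032 ] -167.40775078278241 0.03711241980628762
2886.0 ((0.5371114015579224, 0.034627869725227356), (0.0575888566672802, 0.057799287140369415), 141.11268615722656)
```

Emit:
play_rows(xyz=[[-12,-20,7],[-26,-40,14],[-40,-62,22],[-54,-84,30],[-68,-106,38],[-82,-128,46],[-96,-150,54],[-108,-172,62],[-122,-192,70],[-122,-192,70]], rot=[[0,0,0],[0,0,0],[0,0,0],[0,0,0],[0,0,0],[0,0,0],[0,0,0],[0,0,0],[0,0,0],[0,0,0]], grip=[0.6,0.6,0.6,0.6,0.6,0.6,0.6,0.6,0.6,0.6])

```text
time_s: 2.85
eef_pos: [0.4213, -0.1732, 0.1997]
eef_rot: [-0.001, 0.464, 0.886, 0.0]
wrist_force: [-0.4, 1.5, 0.4]
opening: 0.601
grasp_force: 0.0
```

```bash
python3 - <<'E'
from h import *
for i in range(2):o,T,c,E=wrist('w3.png')
np.savez('w3.npz',T=T,E=E,**c);g=cv2.cvtColor(c['color'],cv2.COLOR_RGB2GRAY)
K=c['camera_matrix'];v,u=np.mgrid[:480,:640];d=c['depth']
P=np.stack([(u-K[0,2])/K[0,0]*d,(v-K[1,2])/K[1,1]*d,d],-1)@E[:3,:3].T+E[:3,3]
near=np.hypot(P[...,0]-.4216,P[...,1]+.176)<.04
m=near&(abs(P[...,2]-.091)<.006);print(cv2.minAreaRect(P[m][:,:2].astype(np.float32)),np.median(P[m][:,2]),m.sum())
print(T.round(4),o['dq'].round(3))
E
```

```text
((0.42293182015419006, -0.17806529998779297), (0.01784493960440159, 0.04937335103750229), 35.103851318359375) 0.08978763330813447 2009
[[-5.698e-01  8.218e-01 -5.000e-04  4.218e-01]
 [ 8.218e-01  5.698e-01  1.000e-03 -1.727e-01]
 [ 1.100e-03  2.000e-04 -1.000e+00  2.001e-01]
 [ 0.000e+00  0.000e+00  0.000e+00  1.000e+00]] [ 0.019 -0.003 -0.011  0.003  0.001  0.003]
```

View pics/w3.png

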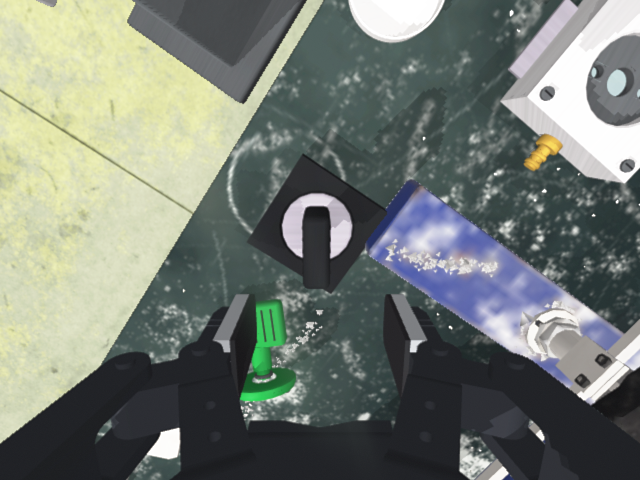

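The view shows the black grip below the camera, its top edge running (316,210) to (316,285), with the head ring around (317,228). The green look-alike and the rail are both clear of the fingers. Going down to grip.

Emit:
play_rows(xyz=[[-5,-2,20],[-5,-2,45],[-5,-2,70],[-5,-2,95],[-5,-2,115],[-5,-2,126],[-5,-2,126],[-5,-2,126],[-5,-2,126],[-5,-2,126]], rot=[[0,0,0],[0,0,0],[0,0,0],[0,0,0],[0,0,0],[0,0,0],[0,0,0],[0,0,0],[0,0,0],[0,0,0]], grip=[0.6,0.6,0.6,0.6,0.6,0.6,0.6,0.6,0.4,0.0])

```text
time_s: 4.2
eef_pos: [0.4236, -0.1795, 0.0748]
eef_rot: [0.001, 0.464, 0.886, -0.0]
wrist_force: [-0.5, 0.2, 1.3]
opening: 0.205
grasp_force: 43.3
```

Emit:
play_rows(xyz=[[0,0,0],[0,0,0],[0,0,0],[0,0,0],[0,0,0],[0,0,0],[0,0,-10],[0,0,-30],[0,0,-60],[0,0,-90]], rot=[[0,0,0],[0,0,0],[0,0,0],[0,0,0],[0,0,0],[0,0,0],[0,0,0],[0,0,0],[0,0,0],[0,0,0]], grip=[0,0,0,0,0,0,0,0,0,0])

```text
time_s: 5.45
eef_pos: [0.4223, -0.1784, 0.1648]
eef_rot: [-0.001, 0.464, 0.886, 0.0]
wrist_force: [0.9, -1.6, -2.4]
opening: 0.203
grasp_force: 59.0
```

```bash
python3 - <<'E'
from h import *
for i in range(3):o,T,c,E=wrist('w4.png')
np.savez('w4.npz',T=T,E=E,**c)
K=c['camera_matrix'];v,u=np.mgrid[:480,:640];d=c['depth'];H=c['hand_eye']
P=np.stack([(u-K[0,2])/K[0,0]*d,(v-K[1,2])/K[1,1]*d,d],-1)@H[:3,:3].T+H[:3,3]
print(o['time_s'],o['eef_pos'],o['wrist_force'],o['opening'],o['grasp_force'],np.degrees(np.arctan2(T[1,1],T[0,1])))
np.save('P4.npy',P)
s=c['color'][:,:,::-1].copy();cv2.imwrite('pics/w4.png',s)
sc=vision.camera('scene');cv2.imwrite('pics/s2.png',cv2.resize(sc['color'][150:400,230:480,::-1],(600,600)))
E
python3 - <<'E'
import cv2,numpy as np
a=cv2.imread('pics/w4.png');b=cv2.imread('pics/s2.png')
cv2.imwrite('pics/m4.png',np.hstack([cv2.resize(a,(480,360)),cv2.resize(b,(320,360))]))
E
```

```text
5.55 [ 0.42455615 -0.18007576  0.16730248] [ 0.07066706 -0.35784604 -2.02521833] 0.19983602585510227 59.34238135814667 34.73625314253892
```

View pics/m4.png

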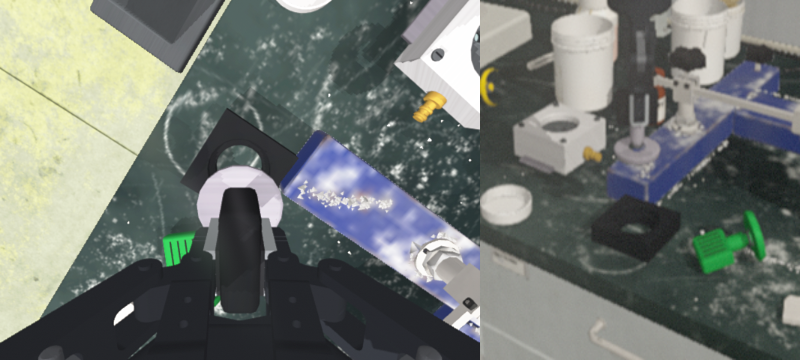

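The spanner is held upright and lifted clear. The wrist half shows its head at (240,205), the scene half at (637,150), and the rest stands empty. Now I'll measure where the head sits in the tool frame.

```bash
python3 - <<'E'
from h import *
P=np.load('P4.npy');w=dict(np.load('w4.npz'));g=cv2.cvtColor(w['color'],cv2.COLOR_RGB2GRAY)
hsv=cv2.cvtColor(w['color'],cv2.COLOR_RGB2HSV)
m=(P[...,2]>.03)&(P[...,2]<.062)&(abs(P[...,1])<.04)&(abs(P[...,0])<.05)&(g>90)
print(m.sum(),np.percentile(P[m][:,2],[5,50,95]))
zt=np.median(P[m][:,2])
m2=m&(abs(P[...,2]-zt)<.002)
q=P[m2][:,:2]
# outer rim: hull, fit circle to front hull pts
h=cv2.convexHull(q.astype(np.float32))[:,0]
h=h[h[:,0]>0.005]
A=np.c_[2*h,np.ones(len(h))];s=np.linalg.lstsq(A,(h**2).sum(1),rcond=None)[0]
print('head centre tool xy',s[:2],'r',np.sqrt(s[2]+s[0]**2+s[1]**2),zt,len(h))
# with known radius
from scipy.optimize import least_squares
r=least_squares(lambda p:np.hypot(h[:,0]-p[0],h[:,1]-p[1])-.0285,[0,0],loss='soft_l1',f_scale=.0005);print(r.x)
o=readout.get_obs();T=T_tcp(o);print(T.round(4),o['time_s'],o['q'].round(3))
E
```

```text
5004 [0.0524028  0.05348056 0.05508119]
head centre tool xy [0.00172724 0.0006751 ] r 0.02793662633256325 0.05348056039873628 24
[0.00098961 0.00074129]
[[-5.697e-01  8.219e-01 -2.000e-04  4.229e-01]
 [ 8.219e-01  5.697e-01  1.000e-04 -1.789e-01]
 [ 2.000e-04 -1.000e-04 -1.000e+00  1.640e-01]
 [ 0.000e+00  0.000e+00  0.000e+00  1.000e+00]] 5.65 [-0.66   0.02   1.97  -0.     1.152 -1.266]
```

Emit:
play_rows(xyz=[[12,24,0],[24,48,0],[36,72,0],[48,96,5],[61,121,10],[73,145,15],[85,169,20],[97,193,24],[109,217,24],[109,217,24]], rot=[[0,0,-0.13],[0,0,-0.26],[0,0,-0.39],[0,0,-0.52],[0,0,-0.65],[0,0,-0.78],[0,0,-0.92],[0,0,-1.05],[0,0,-1.185],[0,0,-1.185]], grip=[0,0,0,0,0,0,0,0,0,0])

```text
time_s: 6.9
eef_pos: [0.5385, 0.0355, 0.1381]
eef_rot: [-0.002, -0.111, 0.994, 0.001]
wrist_force: [-0.5, -0.6, -1.4]
opening: 0.204
grasp_force: 59.3
```

```bash
python3 - <<'E'
from h import *
for i in range(3):
    o,T,c,E=wrist('w5.png');print(o['time_s'],o['eef_pos'])
np.savez('w5.npz',T=T,E=E,**c)
print(o['wrist_force'],o['torque'],o['dq'].round(3),np.degrees(np.arctan2(T[1,1],T[0,1])),T.round(4))
g=cv2.cvtColor(c['color'],cv2.COLOR_RGB2GRAY)
K=c['camera_matrix'];v,u=np.mgrid[:480,:640];d=c['depth']
P=np.stack([(u-K[0,2])/K[0,0]*d,(v-K[1,2])/K[1,1]*d,d],-1)@E[:3,:3].T+E[:3,3]
m=(abs(P[...,2]-.042)<.005)&(np.hypot(P[...,0]-.537,P[...,1]-.035)<.075)&(g>140)
print(cv2.minAreaRect(P[m][:,:2].astype(np.float32)),m.sum())
print(o['q'].round(3))
E
```

```text
6.9 [0.53846272 0.03550178 0.13807728]
6.95 [0.5381541  0.03461939 0.13825456]
7.0 [0.53816055 0.03408992 0.13855911]
[-0.01322187  0.11504206 -1.87033056] [-0.00282154 -0.06574811  0.02196895] [-0.016 -0.014  0.001  0.     0.002 -0.001] 102.56981133619611 [[-9.760e-01 -2.176e-01 -3.500e-03  5.382e-01]
 [-2.176e-01  9.760e-01  2.000e-04  3.410e-02]
 [ 3.400e-03  9.000e-04 -1.000e+00  1.386e-01]
 [ 0.000e+00  0.000e+00  0.000e+00  1.000e+00]]
((0.5386110544204712, 0.033971354365348816), (0.10043096542358398, 0.10049566626548767), 88.13325500488281) 13212
[-0.157  0.234  1.788 -0.     1.123 -1.947]
```

View pics/w5.png

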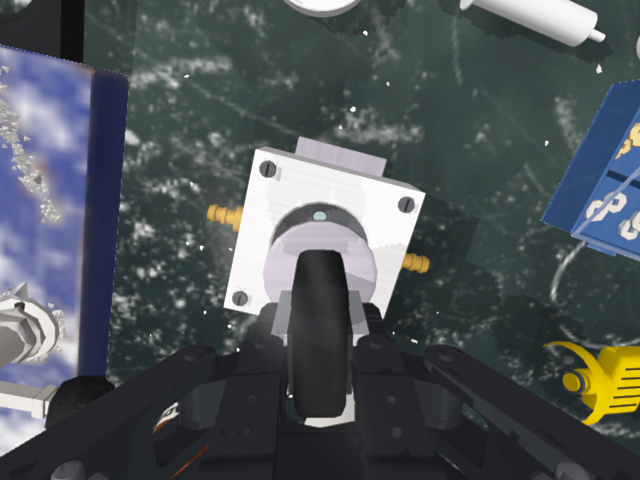

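The view shows the near hole at (320,215), in line with the grip. The block measures the same as before. I'll shift 1 mm and lower gently until the pins touch.

Emit:
play_rows(xyz=[[-1,0,8],[-1,0,16],[-1,0,24],[-1,0,30],[-1,0,34],[-1,0,37],[-1,0,39],[-1,0,41],[-1,0,43],[-1,0,44]], rot=[[0,0,0],[0,0,0],[0,0,0],[0,0,0],[0,0,0],[0,0,0],[0,0,0],[0,0,0],[0,0,0],[0,0,0]], grip=[0,0,0,0,0,0,0,0,0,0])

```text
time_s: 8.3
eef_pos: [0.5404, 0.0342, 0.0962]
eef_rot: [-0.0, -0.11, 0.994, 0.0]
wrist_force: [0.2, -0.1, -2.7]
opening: 0.2
grasp_force: 59.3
```

```bash
cat > st.py <<'E'
from h import *
T0=None
for i in range(3): vision.camera('top')
o=readout.get_obs();T=T_tcp(o)
print(o['time_s'],o['eef_pos'].round(4),'F',o['wrist_force'].round(2),'M',o['torque'].round(3),'yaw',round(float(np.degrees(np.arctan2(T[1,1],T[0,1]))),2),'op',round(float(o['opening']),3))
E
python3 st.py
```

```text
8.45 [0.5404 0.0342 0.0962] F [-0.37 -0.41 -2.37] M [ 0.033  0.035 -0.036] yaw 102.62 op 0.204
```

Emit:
play_rows(xyz=[[0,0,0.5],[0,0,1],[0,0,1.5],[0,0,2],[0,0,2.5],[0,0,3],[0,0,3.5],[0,0,4],[0,0,4],[0,0,4]], rot=[[0,0,0],[0,0,0],[0,0,0],[0,0,0],[0,0,0],[0,0,0],[0,0,0],[0,0,0],[0,0,0],[0,0,0]], grip=[0,0,0,0,0,0,0,0,0,0])

```text
time_s: 9.7
eef_pos: [0.5405, 0.0342, 0.0924]
eef_rot: [0.0, -0.11, 0.994, -0.0]
wrist_force: [-1.6, 0.5, 1.2]
opening: 0.203
grasp_force: 59.7
```

```bash
python3 st.py
```

```text
9.85 [0.5405 0.0342 0.0924] F [-2.25  0.3   1.18] M [0.139 0.424 0.008] yaw 102.62 op 0.2
```

The pins look seated: contact only began near TCP z 0.093. I'll relieve the side load and start turning clockwise.

Emit:
play_rows(xyz=[[0.5,0,0.5],[1,0,1],[1,0,1],[1,0,1],[1,0,1],[1.1,-0.1,1],[1.1,-0.1,1],[1.2,-0.2,1],[1.2,-0.2,1],[1.2,-0.2,1]], rot=[[0,0,0],[0,0,0],[0,0,0.03],[0,0,0.06],[0,0,0.09],[0,0,0.12],[0,0,0.15],[0,0,0.18],[0,0,0.2],[0,0,0.2]], grip=[0,0,0,0,0,0,0,0,0,0])

```text
time_s: 11.1
eef_pos: [0.5396, 0.0339, 0.0914]
eef_rot: [0.0, -0.01, 1.0, 0.0]
wrist_force: [1.7, 5.1, 2.0]
opening: 0.204
grasp_force: 59.9
```

```bash
python3 st.py
```

```text
11.25 [0.5396 0.0339 0.0914] F [2.35 5.17 2.64] M [ 1.059 -0.382  0.165] yaw 91.11 op 0.2
```

Torque is 0.165 N m, so the ring is turning. Relieve the side force and go on.

Emit:
play_rows(xyz=[[-0.3,0.5,0],[-0.5,1,0],[-0.5,1,0],[-0.5,1,0],[-0.4,1,0],[-0.4,0.9,0],[-0.4,0.9,0],[-0.4,0.9,0],[-0.4,0.9,0],[-0.4,0.9,0]], rot=[[0,0,0.01],[0,0,0.02],[0,0,0.03],[0,0,0.04],[0,0,0.05],[0,0,0.06],[0,0,0.07],[0,0,0.08],[0,0,0.09],[0,0,0.1]], grip=[0,0,0,0,0,0,0,0,0,0])

```text
time_s: 12.5
eef_pos: [0.5398, 0.0343, 0.0913]
eef_rot: [0.0, 0.04, 0.999, -0.0]
wrist_force: [0.7, -5.1, 1.9]
opening: 0.198
grasp_force: 59.9
```

```bash
python3 st.py
```

```text
12.65 [0.5398 0.0344 0.0913] F [-0.72 -4.52  2.57] M [-1.125 -0.026  0.181] yaw 85.42 op 0.204
```

Emit:
play_rows(xyz=[[0,-0.2,0],[0,-0.4,0],[0,-0.4,0],[0,-0.4,0],[0,-0.4,0],[0,-0.4,0],[0,-0.4,0],[0,-0.4,0],[0,-0.4,0],[0,-0.4,0]], rot=[[0,0,0.01],[0,0,0.02],[0,0,0.03],[0,0,0.04],[0,0,0.05],[0,0,0.06],[0,0,0.07],[0,0,0.08],[0,0,0.08],[0,0,0.08]], grip=[0,0,0,0,0,0,0,0,0,0])

```text
time_s: 13.9
eef_pos: [0.5397, 0.0342, 0.0913]
eef_rot: [0.0, 0.08, 0.997, -0.0]
wrist_force: [0.7, -5.4, 3.4]
opening: 0.208
grasp_force: 59.9
```

```bash
python3 st.py
```

```text
14.05 [0.5397 0.0342 0.0913] F [ 0.59 -5.02  1.41] M [-1.037 -0.107  0.154] yaw 80.84 op 0.204
```

Emit:
play_rows(xyz=[[0,-0.2,0],[0,-0.4,0],[0,-0.5,0],[0,-0.5,0],[0,-0.5,0],[0,-0.5,0],[0,-0.5,0],[0,-0.5,0],[0,-0.5,0],[0,-0.5,0]], rot=[[0,0,0.01],[0,0,0.02],[0,0,0.03],[0,0,0.04],[0,0,0.05],[0,0,0.06],[0,0,0.07],[0,0,0.08],[0,0,0.08],[0,0,0.08]], grip=[0,0,0,0,0,0,0,0,0,0])

```text
time_s: 15.3
eef_pos: [0.5396, 0.0338, 0.0913]
eef_rot: [0.0, 0.12, 0.993, 0.0]
wrist_force: [1.0, -1.9, 2.9]
opening: 0.201
grasp_force: 60.0
```

```bash
python3 st.py
```

```text
15.45 [0.5397 0.0338 0.0913] F [ 0.89 -1.55  0.87] M [-0.361 -0.202  0.2  ] yaw 76.26 op 0.202
```

Emit:
play_rows(xyz=[[0,-0.1,0],[0,-0.1,0],[0,-0.1,0],[0,-0.1,0],[0,-0.1,0],[0,-0.1,0],[0,-0.1,0],[0,-0.1,0],[0,-0.1,0],[0,-0.1,0]], rot=[[0,0,0.01],[0,0,0.02],[0,0,0.03],[0,0,0.04],[0,0,0.05],[0,0,0.06],[0,0,0.07],[0,0,0.08],[0,0,0.08],[0,0,0.08]], grip=[0,0,0,0,0,0,0,0,0,0])

```text
time_s: 16.7
eef_pos: [0.5396, 0.0336, 0.0913]
eef_rot: [0.0, 0.159, 0.987, -0.0]
wrist_force: [0.6, -1.1, 1.9]
opening: 0.202
grasp_force: 59.9
```

```bash
python3 st.py
```

```text
16.85 [0.5396 0.0336 0.0913] F [ 0.51 -0.1   2.08] M [-0.324 -0.226  0.146] yaw 71.68 op 0.199
```

Emit:
play_rows(xyz=[[0,0,0],[0,0,0],[0,0,0],[0,0,0],[0,0,0],[0,0,0],[0,0,0],[0,0,0],[0,0,0],[0,0,0]], rot=[[0,0,0.01],[0,0,0.02],[0,0,0.03],[0,0,0.04],[0,0,0.05],[0,0,0.06],[0,0,0.07],[0,0,0.08],[0,0,0.08],[0,0,0.08]], grip=[0,0,0,0,0,0,0,0,0,0])

```text
time_s: 18.1
eef_pos: [0.5396, 0.0336, 0.0912]
eef_rot: [-0.0, 0.199, 0.98, -0.0]
wrist_force: [-0.0, -3.4, 1.7]
opening: 0.2
grasp_force: 59.9
```

```bash
python3 st.py
```

```text
18.25 [0.5396 0.0336 0.0913] F [-0.05 -4.02  1.32] M [-0.75  -0.1    0.273] yaw 67.1 op 0.203
```

Emit:
play_rows(xyz=[[0,-0.2,0],[0,-0.3,0],[0,-0.3,0],[0,-0.3,0],[0,-0.3,0],[0,-0.3,0],[0,-0.3,0],[0,-0.3,0],[0,-0.3,0],[0,-0.3,0]], rot=[[0,0,0.005],[0,0,0.01],[0,0,0.015],[0,0,0.02],[0,0,0.025],[0,0,0.03],[0,0,0.03],[0,0,0.03],[0,0,0.03],[0,0,0.03]], grip=[0,0,0,0,0,0,0,0,0,0])

```text
time_s: 19.5
eef_pos: [0.5395, 0.0334, 0.0913]
eef_rot: [-0.0, 0.213, 0.977, 0.0]
wrist_force: [0.4, -1.2, 2.6]
opening: 0.199
grasp_force: 60.2
```

```bash
python3 st.py
```

```text
19.65 [0.5395 0.0334 0.0913] F [ 0.41 -0.46  2.25] M [-0.328 -0.182  0.714] yaw 65.37 op 0.197
```

Torque rose to 0.71 N m over the last 0.03 rad, so the ring is against its stop. I'll unload the twist within the pins' play and lift out.

Emit:
play_rows(xyz=[[0,0,0],[0,0,0],[0,0,0],[0,0,0],[0,0,0],[0,0,-2],[0,0,-5],[0,0,-9],[0,0,-14],[0,0,-20]], rot=[[0,0,-0.02],[0,0,-0.04],[0,0,-0.06],[0,0,-0.08],[0,0,-0.08],[0,0,-0.08],[0,0,-0.08],[0,0,-0.08],[0,0,-0.08],[0,0,-0.08]], grip=[0,0,0,0,0,0,0,0,0,0])

```text
time_s: 20.9
eef_pos: [0.5394, 0.0334, 0.1116]
eef_rot: [-0.0, 0.174, 0.985, -0.0]
wrist_force: [-0.3, -0.4, -1.8]
opening: 0.203
grasp_force: 59.5
```

Emit:
play_rows(xyz=[[0,0,-5],[0,0,-12],[0,0,-20],[0,0,-30],[0,0,-40],[0,0,-50],[0,0,-60],[0,0,-70],[0,0,-70],[0,0,-70]], rot=[[0,0,0],[0,0,0],[0,0,0],[0,0,0],[0,0,0],[0,0,0],[0,0,0],[0,0,0],[0,0,0],[0,0,0]], grip=[0,0,0,0,0,0,0,0,0,0])

```text
time_s: 22.15
eef_pos: [0.5393, 0.0334, 0.1811]
eef_rot: [-0.0, 0.174, 0.985, -0.0]
wrist_force: [-0.4, 0.4, -1.5]
opening: 0.204
grasp_force: 59.5
```

```bash
python3 - <<'E'
from h import *
for i in range(3): o,T,c,E=wrist('w6.png')
np.savez('w6.npz',T=T,E=E,**c)
print(o['time_s'],T.round(4),o['wrist_force'],o['opening'])
P=None;H=c['hand_eye'];K=c['camera_matrix'];v,u=np.mgrid[:480,:640];d=c['depth']
P=np.stack([(u-K[0,2])/K[0,0]*d,(v-K[1,2])/K[1,1]*d,d],-1)@H[:3,:3].T+H[:3,3]
g=cv2.cvtColor(c['color'],cv2.COLOR_RGB2GRAY)
m=(P[...,2]>.03)&(P[...,2]<.062)&(abs(P[...,1])<.04)&(abs(P[...,0])<.05)&(g>90)
zt=np.median(P[m][:,2]);h=cv2.convexHull(P[m&(abs(P[...,2]-zt)<.002)][:,:2].astype(np.float32))[:,0];h=h[h[:,0]>.005]
from scipy.optimize import least_squares
r=least_squares(lambda p:np.hypot(h[:,0]-p[0],h[:,1]-p[1])-.0285,[0,0],loss='soft_l1',f_scale=.0005);print(zt,'head',r.x)
# target head (.4228,-.1775), tool y at 34.7deg
yaw=np.deg2rad(34.7);Y=np.array([np.cos(yaw),np.sin(yaw)]);X=np.array([-Y[1],Y[0]])
t=np.array([.4228,-.1775])-r.x[0]*X-r.x[1]*Y
print(t,togo(T,[*t,.15],yaw))
E
```

```text
22.25 [[-9.394e-01  3.428e-01 -1.000e-03  5.392e-01]
 [ 3.428e-01  9.394e-01  2.000e-04  3.340e-02]
 [ 1.000e-03 -2.000e-04 -1.000e+00  1.808e-01]
 [ 0.000e+00  0.000e+00  0.000e+00  1.000e+00]] [-0.35615348  1.16354437 -1.82637011] 0.20040947553408744
0.053555305711929777 head [0.00053156 0.00014688]
[ 0.42298185 -0.17802063] (array([  36.6, -238.4,   30.8]), np.float64(0.6153199234161939))
```

View pics/w6.png

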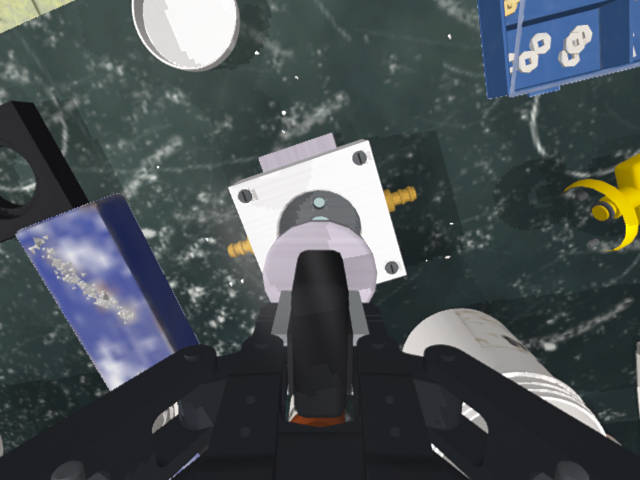

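The view shows the near ring hole at (319,202) on the tool's line, so the ring turned with the spanner. Back to above the rest.

Emit:
play_rows(xyz=[[4,-26,0],[8,-52,0],[12,-79,0],[16,-106,5],[20,-132,10],[24,-159,15],[28,-185,20],[32,-212,26],[36.5,-238.5,31],[36.5,-238.5,31]], rot=[[0,0,0.07],[0,0,0.14],[0,0,0.21],[0,0,0.28],[0,0,0.35],[0,0,0.42],[0,0,0.49],[0,0,0.56],[0,0,0.615],[0,0,0.615]], grip=[0,0,0,0,0,0,0,0,0,0])

```text
time_s: 23.55
eef_pos: [0.4226, -0.1791, 0.1497]
eef_rot: [-0.001, 0.465, 0.885, 0.0]
wrist_force: [-0.3, -0.1, -2.1]
opening: 0.206
grasp_force: 59.5
```

```bash
python3 - <<'E'
from h import *
for i in range(4): o,T,c,E=wrist()
print(o['time_s'],o['eef_pos'],o['dq'].round(3),togo(T,[.423,-.1785,.077],np.deg2rad(34.7)))
K=c['camera_matrix'];v,u=np.mgrid[:480,:640];d=c['depth']
P=np.stack([(u-K[0,2])/K[0,0]*d,(v-K[1,2])/K[1,1]*d,d],-1)@E[:3,:3].T+E[:3,3]
m=(abs(P[...,2]-.021)<.005)&(np.hypot(P[...,0]-.4228,P[...,1]+.178)<.065)
print('rest',cv2.minAreaRect(P[m][:,:2].astype(np.float32)),m.sum())
w=dict(np.load('w3.npz'));E=w['E'];d=w['depth']
P=np.stack([(u-K[0,2])/K[0,0]*d,(v-K[1,2])/K[1,1]*d,d],-1)@E[:3,:3].T+E[:3,3]
m=(abs(P[...,2]-.021)<.004)&(np.hypot(P[...,0]-.4228,P[...,1]+.178)<.065)&(cv2.cvtColor(w['color'],cv2.COLOR_RGB2GRAY)<70)
print('rest0',cv2.minAreaRect(P[m][:,:2].astype(np.float32)),m.sum())
# ring hole angle from w6: near hole at (319,202)
w=dict(np.load('w6.npz'));h=ray(w,w['E'],[319,202],.032)[0];a=np.arctan2(h[1]-.0345,h[0]-.538);print('ring',h,np.degrees(a)%180)
E
```

```text
23.7 [ 0.42369134 -0.17772673  0.15029896] [ 0.013  0.001 -0.004 -0.002 -0.003 -0.002] (array([-0.3, -1. , 73.3]), np.float64(0.000986732835720927))
rest ((0.4229446351528168, -0.17444968223571777), (0.08498869836330414, 0.09123723953962326), 2.407752752304077) 5948
rest0 ((0.4230960011482239, -0.17423118650913239), (0.0843566358089447, 0.09290359169244766), 1.8371999263763428) 5660
ring [0.51941633 0.04023318 0.032     ] 162.85467988514898
```

Emit:
play_rows(xyz=[[0,-1,12],[0,-1,25],[0,-1,38],[0,-1,50],[0,-1,58],[0,-1,64],[0,-1,69],[0,-1,73],[0,-1,75],[0,-1,76]], rot=[[0,0,0],[0,0,0],[0,0,0],[0,0,0],[0,0,0],[0,0,0],[0,0,0],[0,0,0],[0,0,0],[0,0,0]], grip=[0,0,0,0,0,0,0,0,0,0])

```text
time_s: 25.0
eef_pos: [0.4227, -0.1788, 0.0745]
eef_rot: [0.0, 0.464, 0.886, -0.0]
wrist_force: [-1.6, 0.4, 1.2]
opening: 0.2
grasp_force: 59.9
```

```bash
python3 st.py
```

```text
25.15 [ 0.4227 -0.1788  0.0746] F [-1.35  1.18  1.22] M [ 0.186  0.322 -0.011] yaw 34.73 op 0.201
```

It is seated, with light contact at the original grasp height. Release and retreat.

Emit:
play_rows(xyz=[[0,0,0],[0,0,0],[0,0,0],[0,0,0],[0,0,0],[0,0,0],[0,0,-15],[0,0,-40],[0,0,-65],[0,0,-90]], rot=[[0,0,0],[0,0,0],[0,0,0],[0,0,0],[0,0,0],[0,0,0],[0,0,0],[0,0,0],[0,0,0],[0,0,0]], grip=[0.35,0.45,0.5,0.55,0.6,0.6,0.6,0.6,0.6,0.6])

```text
time_s: 26.4
eef_pos: [0.4228, -0.1788, 0.1662]
eef_rot: [0.001, 0.464, 0.886, -0.0]
wrist_force: [-0.5, -0.0, 0.4]
opening: 0.599
grasp_force: 0.0
```

Emit:
play_rows(xyz=[[0,0,-20],[0,0,-40],[0,0,-50],[0,0,-50],[0,0,-50],[0,0,-50],[0,0,-50],[0,0,-50],[0,0,-50],[0,0,-50]], rot=[[0,0,0],[0,0,0],[0,0,0],[0,0,0],[0,0,0],[0,0,0],[0,0,0],[0,0,0],[0,0,0],[0,0,0]], grip=[0.6,0.6,0.6,0.6,0.6,0.6,0.6,0.6,0.6,0.6])

```text
time_s: 27.65
eef_pos: [0.4226, -0.1787, 0.2143]
eef_rot: [-0.0, 0.464, 0.886, -0.0]
wrist_force: [0.3, 0.4, 0.5]
opening: 0.602
grasp_force: 0.0
```

```bash
python3 st.py; python3 - <<'E'
from h import *
o,T,c,E=wrist('w7.png')
s=vision.camera('scene')['color'][150:400,230:480,::-1]
cv2.imwrite('pics/m7.png',np.hstack([cv2.resize(c['color'][:,:,::-1],(480,360)),cv2.resize(s,(320,360))]))
K=c['camera_matrix'];v,u=np.mgrid[:480,:640];d=c['depth']
P=np.stack([(u-K[0,2])/K[0,0]*d,(v-K[1,2])/K[1,1]*d,d],-1)@E[:3,:3].T+E[:3,3]
m=(abs(P[...,2]-.091)<.006)&(np.hypot(P[...,0]-.4228,P[...,1]+.178)<.04)
print(cv2.minAreaRect(P[m][:,:2].astype(np.float32)),np.median(P[m][:,2]),m.sum())
E
```

```text
27.8 [ 0.4227 -0.1787  0.2143] F [-0.22 -0.43  0.66] M [-0.023 -0.012 -0.039] yaw 34.72 op 0.604
((0.4222908914089203, -0.17712455987930298), (0.018367644399404526, 0.04934556782245636), 35.242103576660156) 0.0897875191254561 1834
```

View pics/m7.png

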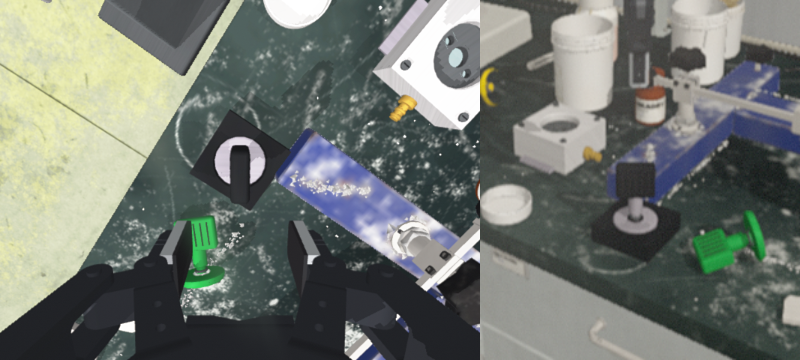

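The spanner stands upright in its rest, at (240,160) in the wrist half and (635,215) in the scene half. Its grip top is at the original height of 89.8 mm and the gripper is clear.

```bash
python3 -c "
from bench import ctrl
print(ctrl.hand_in())"
```

```text
the job is handed in; nothing more can be done
None
```

The ring turned about 0.52 rad clockwise to its stop, where torque rose to about 0.7 N m (over the 0.5 N m called ample, under the 1.2 N m limit); the spanner is upright in its rest, released, and the job is handed in at about 28 s.

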